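# Dock the cup carrier on its keyhole screws

## Robot

A 7-joint arm with a two-finger parallel gripper is mounted at the origin on a cart in front of the work surface, level with it; the furniture and walls round the work are solid. World frame = base frame: x ahead of the robot, y to its left, z up, the work surface at z = 0. Lengths are in m, angles in rad, forces in N, time in s.
With the tool pointing down it reaches from about 0.4 to 0.85 m from the base axis. Payload 10.4 kg.
Tool frame: the origin (TCP) lies at the very end of the fingers, on their centre line; the grasp point (between the pads) lies r.tcp_to_grasp behind it (r.tcp_to_grasp is the distance from the TCP to the grasp point, in m); z points along the fingers, y is the line along which they close (so a half turn about z gives the same grasp; the last joint's range is limited). The gripper opens to 87 mm and grips with 3 to 60 N. Pads are 19 mm wide; open, the fingers measure 117 mm over their backs; the gripper's body (75 mm by 190 mm) begins 51 mm behind the grasp point.
Start: joints at [1.222, 0.332, -0.065, 1.46, 0.022, 1.35, -0.088], TCP at [0.2, -0.592, 0.202] pointing down, gripper open.
Joint ranges: [-2.6, 2.6], [-0.5, 2.12], [-1.47, 1.34], [0.16, 2.42], [-1.27, 4.41], [0.06, 2.06], [-2.6, 2.6]. Speed limits (rad/s): [2.22, 2.22, 2.79, 2.79, 3.14, 3.14, 3.14].

## Interface

Orientations are given as a unit quaternion [x, y, z, w].
In Python, from bench import monitor, cams, ticket, r gives the robot as it stands.
- The arm moves only by the shell command python3 -m crank 'ROWS' [OPENING] [FORCE]. ROWS is a JSON object whose one key "steps" holds a list of rows, each a list of 2 entries, a list of its own where there are three numbers: the shift along the world's x, y, z in units of 25 mm (1.0 is 25 mm), then the turn, a rotation vector about the world's x, y, z in units of 5 degrees (1.0 is 5 degrees). In form: {"steps": [[[x, y, z], [ax, ay, az]], ...]}. A call has 1 to 10 rows; each row shifts and turns the commanded pose from where the row before left it; what a row does not reach is not made up. A row lasts 1/12 s, in which the tool goes at most 41.7 mm and 7.16 degrees, less where a joint would pass 70% of its speed; a pose out of reach is approached as far as the arm can. A call is refused whole if a number of a shift passes 1 or a number of a turn 1, either way. A call with a gripper value outside its range is refused whole. OPENING is the finger opening in mm, from 0 to 87, set as the call begins (- or left out, the last holds). The fingers move at their own pace and stop on an object; FORCE is the grip in N (left out, the last holds). Time passes only in rows, so rows that do not move let the fingers close. It gives the time, the measured TCP pose, the force, the opening and the grip force at its end, in the units of the state.
- monitor.read_state(): the state, without advancing time (a new reading comes with each control period).
- cams.camera(name): name is "scene" or "side" or "wrist"; returns a dict with "pixels" (384x512x3 uint8, blue, green, red), "z_map" (384x512 float32, m along the optical axis (not along the pixel's ray), 0 where there is no reading), "vfov" (degrees; the focal length in pixels is half the picture's height over the tangent of half this angle, whatever the lens; pixels are square), "cx", "cy" (the principal point, pixels), "T" (4x4, takes a point from camera to world coordinates). Camera axes: x right, y up, looking along -z (the intrinsics and any distortion apply to the point x, -y, -z); pixel columns grow to the right and rows downward; lengths in m; the calibration is good to about 2 mm. A picture is of the moment at which its call begins.
- ticket.close_job(): hands the job in; it is judged then, once.
The state is a dict: "time": time; "joint_positions": joint angles; "joint_vel": joint speeds; "joint_torque": joint torques, N m; "ee_pos": TCP position; "eef_rot": TCP orientation; "ft_force": force on the tool from outside, world axes, zero at the start; "torque": the same for the moment, N m; "width": finger opening in m; "grip_force": force on a finger pad.
Only numpy, scipy, OpenCV 4.12 (cv2) and the standard library are available. Lean on these libraries where they do the work, as an engineer would, in place of code of your own. Each camera call takes 0.05 s, during which the arm holds its last target. There are 200 camera calls.

## Task

Put the cup carrier on its dock: set it down so that both screw heads come up through the round ends of its keyholes and the plate lies flat on the wood, then slide it along, away from you, until the shanks reach the ends of the slots and the spring button snaps up through the small hole, and let go. The pair of screws is clamped somewhere else along the channel every time, so feel for the heads with a light touch: a push of about 10 N is enough and nothing may be forced (40 N is too much); leave the other things on the worktop where they are.

Things in the scene. Friction and masses are not known exactly. Their poses are not given: they have to be found in the camera images.
- carrier: Loose cup carrier, 0.36 to 0.56 kg, flat on the worktop at the start: steel plate 200 (x) x 140 (y) x 4 mm, wire rail round it (top 25 mm up), wooden grip bar bridging its middle. Origin: centre of the underside, z up. On the dock the origin is 12 mm above the worktop, and its +x points the way of the dock's +x.
- carrier_grip (a point): Middle of the wooden grip bar, 62 mm above the underside, straight above the carrier's origin; axes as the carrier's. The bar is 14 mm thick (along x), 96 mm long (y), 22 mm high, flat-sided, on steel posts at y = -36 and +36 mm: pinch it from above across its thickness, near the middle.
- carrier_keyhole (a point): Centre of one round entry hole (22 mm) in the carrier's underside, at x = -36, y = 0 mm in the carrier; the other is at x = +84, y = 0. From each a 12 mm slot runs toward -x; the screw shanks reach the slot ends when they stand at x = -60 and +60 mm in the carrier. The button's hole (12 mm) is at x = -20, y = 0.
- dock: Dock, fixed: dark wooden block 240 (x) x 121 (y) x 12 mm with a channel along x in its middle and white nylon strips on which the plate glides easily. Origin: centre of the underside, z up. +x is the way of the locking slide and points away from the robot within 0.3 rad.
- dock_top (a point): Middle of the dock's top, 12 mm up; axes as the dock's. A bar with two upright screws 120 mm apart along x is clamped in the channel here: bevelled heads 18 mm wide, 18 to 23 mm above the worktop, shanks 8 mm. The middle between the screws is up to 15 mm off along x, unmeasured. The locked carrier's origin is over that middle; the heads pass the entry holes 24 mm short of it.
- snap_button (a joint): Spring button in m: 0 = up, grows as pressed, 0.0055 when level with the dock's top (under 3 N). Domed 8 mm pin on the same bar, 20 mm from the middle between the screws toward -x, top 17.5 mm above the worktop. The plate holds it down until the carrier is home; then it springs up through the small hole and the carrier can shift only about 2 mm.
- cup: White tasting cup with an ear handle, 86 x 62 x 60 mm, bystander; origin: underside, near its middle.
- lid: White cup lid with a knob, 66 mm in diameter, 31 mm high, lying on the worktop, bystander; origin: centre of the underside.
- kraft_tin: Brown tea tin, 62 x 97 x 118 mm, bystander at the back; origin: centre of the underside.
- bowl: White tasting bowl, 88 mm in diameter, 52 mm high, bystander at the back; origin: centre of the underside.

How it is judged:
By the outcome, as a careful person would: the job done as asked, in the order asked, and still so for the second after the job is handed in, with the robot touching nothing.
It also fails if it takes over 72 s, if anything falls off the work surface, if the arm or the gripper's body presses on something with over 40 N, if the wrist force passes 120 N, or if a joint passes its speed limit or range.

## Working session

There is one attempt and no reset: what is moved stays moved. The work goes in short steps, Python scripts to look and compute and a shell command to move; the robot and the scene stay as the last step left them, time stands still between calls to the robot, and variables do not carry over. Pictures are saved under pics/ and viewed, at most 10 in all, crops included, and the job is handed in when it is done.

```bash
ls; mkdir -p pics
python3 - <<'E'
from bench import monitor,cams,ticket,r
import cv2,numpy as np
s=monitor.read_state();print(s['ee_pos'],s['eef_rot'],r.tcp_to_grasp,s['time'])
ims=[]
for n in["scene","side"]:
    c=cams.camera(n);np.savez('pics/%s0.npz'%n,**c);ims.append(c["pixels"]);print(n,c['vfov'],c['cx'],c['cy'],c['T'].round(3).tolist(),[k for k in c])
    cv2.imwrite('pics/%s0.png'%n,c["pixels"])
E
```

```text
pics
[ 0.19988805 -0.59171072  0.20072853] [ 9.86761581e-01  1.62175940e-01 -1.60330888e-04 -7.21956262e-04] 0.0187 0.0
scene 49.07763287423445 256.7543295160759 184.16784722655674 [[-0.774, 0.451, -0.445, 0.132], [-0.633, -0.544, 0.551, 0.388], [0.007, 0.708, 0.706, 0.761], [0.0, 0.0, 0.0, 1.0]] ['pixels', 'z_map', 'vfov', 'cx', 'cy', 'T']
side 53.68668526056519 254.57983214174848 189.46497734124193 [[-0.947, 0.171, -0.273, 0.311], [-0.322, -0.455, 0.83, 0.539], [0.018, 0.874, 0.486, 0.462], [0.0, 0.0, 0.0, 1.0]] ['pixels', 'z_map', 'vfov', 'cx', 'cy', 'T']
```

View pics/scene0.png

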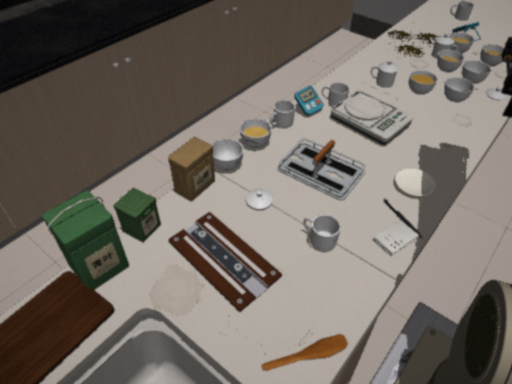

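View pics/side0.png

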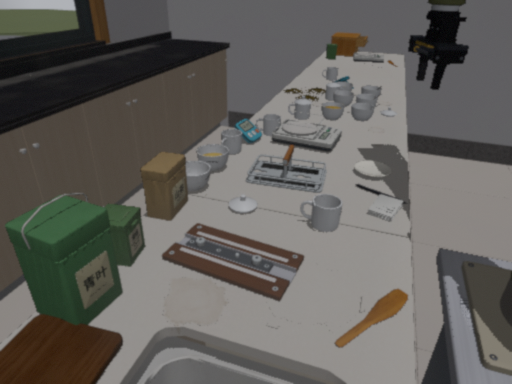

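```bash
cat > h.py <<'E'
import numpy as np,cv2
def rays(c,uv):
    f=192/np.tan(np.radians(float(c['vfov'])/2)); uv=np.atleast_2d(uv).astype(float)
    d=np.c_[(uv[:,0]-c['cx'])/f,-(uv[:,1]-c['cy'])/f,-np.ones(len(uv))]
    return d@c['T'][:3,:3].T
def plane(c,uv,z):
    d=rays(c,uv);o=c['T'][:3,3];return o+d*((z-o[2])/d[:,2])[:,None]
def cloud(c,uv):
    uv=np.atleast_2d(uv);return c['T'][:3,3]+rays(c,uv)*c['z_map'][uv[:,1],uv[:,0]][:,None]
def mask_uv(m): 
    v,u=np.nonzero(m);return np.c_[u,v]
def big(m):
    n,l,s,_=cv2.connectedComponentsWithStats(m.astype(np.uint8));return l==1+np.argmax(s[1:,4])
E
python3 - <<'E'
from h import *
t=[]
for n,rd,rc in[("scene",(205,165,125,105),(270,130,105,75)),("side",(155,220,155,80),(240,140,95,55))]:
    c=dict(np.load('pics/%s0.npz'%n));p=c['pixels']
    hsv=cv2.cvtColor(p,cv2.COLOR_BGR2HSV)
    u=np.stack(np.meshgrid(np.arange(512),np.arange(384)),-1).reshape(-1,2)
    P=cloud(c,u).reshape(384,512,3)
    reg=np.zeros((384,512),bool);x,y,w,h=(275,130,100,75) if n=="scene" else (240,140,95,55);reg[y:y+h,x:x+w]=1
    m=big(reg&(hsv[...,1]>110)&(hsv[...,0]<20)&(hsv[...,2]>50)); q=P[m]
    print(n,'grip',m.sum(),q.mean(0).round(4),q.min(0).round(3),q.max(0).round(3))
    cpl=P[reg&(P[...,2]>.015)&(P[...,2]<.035)][:,:2];
    print(' rail rect',cv2.minAreaRect(cpl.astype(np.float32)),len(cpl))
    reg[:]=0;x,y,w,h=(160,205,130,110) if n=="scene" else (155,220,155,80);reg[y:y+h,x:x+w]=1
    m=reg&(hsv[...,1]>90)&(hsv[...,0]<20)&(hsv[...,2]<140)
    m=cv2.morphologyEx(m.astype(np.uint8),cv2.MORPH_OPEN,np.ones((3,3)));uv=mask_uv(m)
    g=plane(c,uv,.012)[:,:2];print(' dock plane',cv2.minAreaRect(g.astype(np.float32)),len(g)); q=P[m>0];print(' cloud',cv2.minAreaRect(q[:,:2].astype(np.float32)),np.median(q[:,2]))
    for (x,y,w,h) in((165,205,125,105) if n=="scene" else (155,220,155,80), (270,130,105,75) if n=="scene" else (240,140,95,55)):
        t.append(cv2.resize(p[y:y+h,x:x+w],(400,300),interpolation=cv2.INTER_CUBIC))
cv2.imwrite('pics/z.png',np.vstack([np.hstack(t[:2]),np.hstack(t[2:])]))
E
```

```text
scene grip 152 [ 0.511  -0.3503  0.0698] [ 0.504 -0.4    0.057] [ 0.52  -0.308  0.076]
 rail rect ((0.5191643238067627, -0.4194708466529846), (0.19368192553520203, 0.26844123005867004), 4.486577987670898) 494
 dock plane ((0.5198418498039246, 0.020822294056415558), (0.11860866844654083, 0.23680764436721802), 83.2464370727539) 2143
 cloud ((0.3517225980758667, 0.1271558254957199), (0.20269237458705902, 0.6515088081359863), 57.48361587524414) 0.011828200005080114
side grip 71 [ 0.5123 -0.3514  0.0694] [ 0.505 -0.555  0.008] [ 0.554 -0.307  0.074]
 rail rect ((0.5099807977676392, -0.38564348220825195), (0.2902573347091675, 0.37122711539268494), 19.06952667236328) 626
 dock plane ((0.5211877226829529, 0.02379973977804184), (0.11684317141771317, 0.23416095972061157), 83.19165802001953) 1900
 cloud ((0.4849694073200226, 0.2502911388874054), (0.25148284435272217, 0.6244533658027649), 9.111007690429688) 0.011299592363600425
```

View pics/z.png

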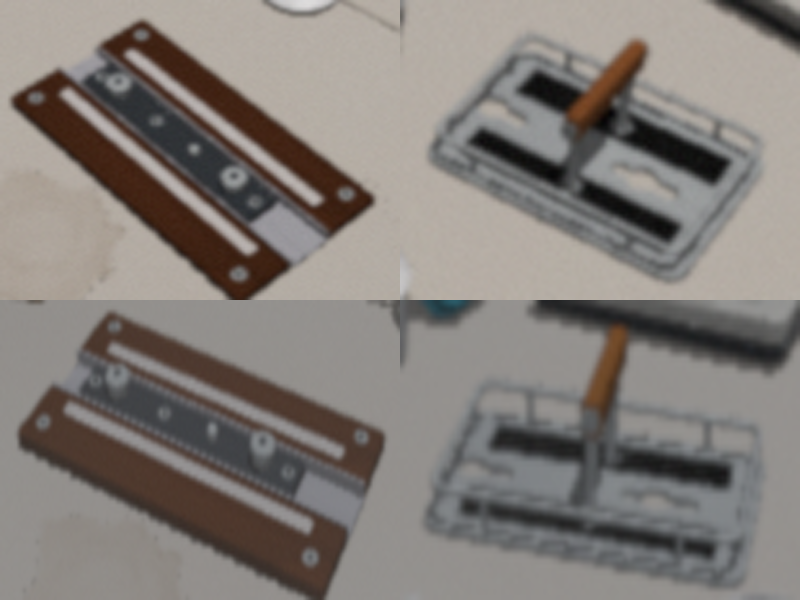

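Run:
```python
from h import *
for n in("scene","side"):
    c=dict(np.load('pics/%s0.npz'%n));p=c['pixels']
    S=[(201.9,234.05),(237.8,267.3)] if n=="scene" else [(200.7,240),(256.5,257.3)]
    q=plane(c,S,.023)[:,:2];d=q[0]-q[1];print(n,'screws',q.round(4).tolist(),'mid',q.mean(0).round(4),'len',np.hypot(*d).round(4),'ang',np.degrees(np.arctan2(d[1],d[0])).round(2))
    # carrier holes
    k=[(270+245*105/400,130+180*75/300),(270+100*105/400,130+110*75/300)] if n=="scene" else [(240+258*95/400,140+198*55/300),(240+75*95/400,140+168*55/300)]
    print(' holes',plane(c,k,.004)[:,:2].round(4).tolist())
    u=np.stack(np.meshgrid(np.arange(512),np.arange(384)),-1).reshape(-1,2)
    P=cloud(c,u).reshape(384,512,3);hsv=cv2.cvtColor(p,cv2.COLOR_BGR2HSV)
    b=(abs(P[...,0]-.511)<.14)&(abs(P[...,1]+.35)<.1)
    m=b&(P[...,2]>.058)&(P[...,2]<.09)&(hsv[...,1]>100);q=P[m][:,:2].astype(np.float32);print(' bar',cv2.minAreaRect(q),cv2.fitLine(q,cv2.DIST_L2,0,.01,.01).ravel(),P[m][:,2].max())
    q=P[b&(P[...,2]>.016)&(P[...,2]<.03)][:,:2];print(' rail',cv2.minAreaRect(q.astype(np.float32)))
```

```text
scene screws [[0.5907, 0.0113], [0.4719, 0.0263]] mid [0.5313 0.0188] len 0.1197 ang -7.18
 holes [[0.4739, -0.3578], [0.5905, -0.3506]]
 bar ((0.5126767158508301, -0.3541598320007324), (0.013024440035223961, 0.09255731105804443), 3.1656196117401123) [ 0.06179013 -0.99808913  0.51099926 -0.3500511 ] 0.07620905263943445
 rail ((0.5141509175300598, -0.3535637855529785), (0.19351321458816528, 0.13662751019001007), 4.123520851135254)
side screws [[0.5906, 0.0136], [0.4739, 0.0259]] mid [0.5323 0.0198] len 0.1173 ang -6.0
 holes [[0.4756, -0.3552], [0.5942, -0.3454]]
 bar ((0.51263427734375, -0.35264214873313904), (0.009798826649785042, 0.09039411693811417), 4.243066310882568) [ 0.07367315 -0.99728245  0.5117679  -0.3486545 ] 0.07399520017803696
 rail ((0.5146864652633667, -0.35371190309524536), (0.19267797470092773, 0.13642001152038574), 3.0862042903900146)
```

```bash
python3 -m crank '{"steps": [[[0.8,0.6,0],[0,0,0.95]],[[0.8,0.6,0],[0,0,0.95]],[[0.8,0.6,0],[0,0,0.95]],[[0.8,0.6,0],[0,0,0.95]],[[0.8,0.6,0],[0,0,0.95]],[[0.8,0.6,0],[0,0,0.95]],[[0.8,0.6,0],[0,0,0.95]],[[0.8,0.6,0],[0,0,0.95]],[[0.8,0.6,0],[0,0,0.95]],[[0.8,0.6,0],[0,0,0.95]]]}' 50 20; python3 -m crank '{"steps": [[[0.8,0.6,0],[0,0,0.95]],[[0.8,0.6,0],[0,0,0.95]],[[0.8,0.6,0],[0,0,0.95]],[[0.8,0.6,0],[0,0,0.95]],[[0.8,0.6,0],[0,0,0.95]],[[0,0,0],[0,0,0.8]],[[0,0,0],[0,0,0]],[[0,0,0],[0,0,0]]]}' 50 20
cat >> h.py <<'E'
def pose():
    from bench import monitor
    from scipy.spatial.transform import Rotation as R
    s=monitor.read_state();M=R.from_quat(s['eef_rot']).as_matrix()
    print('t',round(s['time'],2),'p',np.round(s['ee_pos'],4),'yaw(y)',np.degrees(np.arctan2(M[1,1],M[0,1])).round(2),'tool z',M[:,2].round(4),'F',np.round(s['ft_force'],2),'w',round(s['width'],4),'g',round(s['grip_force'],1))
    return s
E
python3 -c "
from h import *;pose()
from bench import cams
c=cams.camera('wrist');np.savez('pics/w1.npz',**c);cv2.imwrite('pics/w1.png',c['pixels'])"
```

```text
time: 0.93
ee_pos: [0.4008, -0.4411, 0.2012]
eef_rot: [0.837, 0.548, -0.0, -0.0]
ft_force: [0.6, -0.9, 0.3]
width: 0.0502
grip_force: 0.0
time: 1.6
ee_pos: [0.4995, -0.3675, 0.2011]
eef_rot: [0.683, 0.73, -0.0, -0.0]
ft_force: [0.4, -0.8, 0.4]
width: 0.0501
grip_force: 0.0
t 1.6 p [ 0.4995 -0.3675  0.2011] yaw(y) 3.77 tool z [-9.e-04  3.e-04 -1.e+00] F [ 0.4  -0.78  0.43] w 0.0501 g 0.0
```

View pics/w1.png

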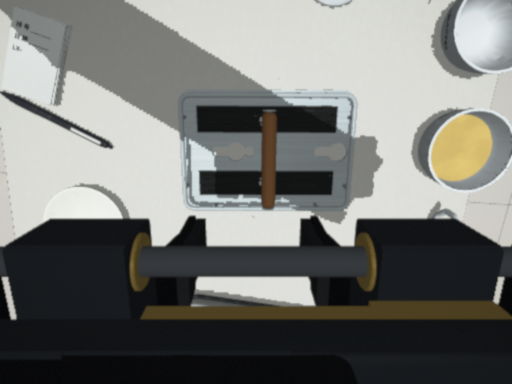

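Run:
```python
from h import *
c=dict(np.load('pics/w1.npz'));hsv=cv2.cvtColor(c['pixels'],cv2.COLOR_BGR2HSV)
m=(hsv[...,1]>100)&((hsv[...,0]<20));m[:100]=0;m[212:]=0;m[:,:230]=0;m[:,310:]=0
q=plane(c,mask_uv(big(m)),.073)[:,:2];print(cv2.minAreaRect(q.astype(np.float32)))
# plate outline points: left/right/top/bottom rail (z .025)
print(plane(c,[(181,150),(354,150),(268,92),(268,209)],.025).round(4).tolist())
print(plane(c,[(235,152),(334,151),(212,152)],.004).round(4).tolist())
```

```text
((0.5139129757881165, -0.3547590672969818), (0.01424328051507473, 0.09227840602397919), 3.141822338104248)
[[0.4191, -0.3568, 0.025], [0.6101, -0.3445, 0.025], [0.5105, -0.2891, 0.025], [0.5205, -0.4193, 0.025]]
[[0.478, -0.3586, 0.004], [0.5937, -0.3499, 0.004], [0.451, -0.3604, 0.004]]
```

```bash
python3 -m crank '{"steps": [[[0.58,0.52,0],[0,0,0]],[[0,0,-0.8],[0,0,0]],[[0,0,-0.8],[0,0,0]],[[0,0,-0.8],[0,0,0]],[[0,0,-0.8],[0,0,0]],[[0,0,-0.8],[0,0,0]],[[0,0,-0.8],[0,0,0]],[[0,0,-0.8],[0,0,0]],[[0,0,-0.72],[0,0,0]],[[0,0,0],[0,0,0]]]}' 50 20 >/dev/null; python3 -c "from h import *;pose()"; python3 -m crank '{"steps": [[[0,0,0],[0,0,0]],[[0,0,0],[0,0,0]],[[0,0,0],[0,0,0]],[[0,0,0],[0,0,0]],[[0,0,0],[0,0,0]],[[0,0,0],[0,0,0]],[[0,0,0],[0,0,0]],[[0,0,0],[0,0,0]]]}' 0 40 >/dev/null;python3 -c "from h import *;pose()"
```

```text
t 2.48 p [ 0.5114 -0.3541  0.0397] yaw(y) 3.7 tool z [-0.0052  0.0027 -1.    ] F [-1.25  0.76 -0.81] w 0.0502 g 0.0
t 3.15 p [ 0.5147 -0.3543  0.044 ] yaw(y) 3.91 tool z [ 3.e-04 -3.e-04 -1.e+00] F [-2.    0.22  3.46] w 0.0135 g 40.0
```

```bash
python3 -m crank '{"steps": [[[0,0,0.3],[0,0,0]],[[0,0,0.6],[0,0,0]],[[0,0,0.6],[0,0,0]],[[0,0,0.7],[0,0,0]],[[0,0,0.7],[0,0,0]],[[0,0,0.7],[0,0,0]],[[0,0,0.7],[0,0,0]],[[0,0,0.5],[0,0,0]],[[0,0,0.2],[0,0,0]],[[0,0.3,0],[0,0,0]]]}' >/dev/null; python3 -c "from h import *;pose()"; python3 -m crank '{"steps": [[[0,0.6,0],[0,0,-0.1]],[[0,0.7,0],[0,0,-0.1]],[[0,0.7,0],[0,0,-0.1]],[[0,0.7,0],[0,0,-0.1]],[[0,0.7,0],[0,0,-0.1]],[[0,0.7,0],[0,0,-0.1]],[[0,0.7,0],[0,0,-0.1]],[[0,0.7,0],[0,0,-0.1]],[[0,0.7,0],[0,0,-0.1]],[[0,0.7,0],[0,0,-0.1]]]}' >/dev/null;python3 -m crank '{"steps": [[[0,0.7,0],[0,0,-0.1]],[[0,0.7,0],[0,0,-0.1]],[[0,0.7,0],[0,0,-0.1]],[[0,0.7,0],[0,0,-0.1]],[[0,0.7,0],[0,0,-0.1]],[[0,0.7,0],[0,0,-0.1]],[[0,0.7,0],[0,0,-0.1]],[[0,0.7,0],[0,0,-0.1]],[[-0.1,0.7,0],[0,0,-0.1]],[[-0.1,0.7,0],[0,0,-0.1]]]}' >/dev/null;python3 -m crank '{"steps": [[[-0.08,0.5,0],[0,0,-0.1]],[[0,0.37,0],[0,0,-0.04]],[[0,0,0],[0,0,0]],[[0,0,0],[0,0,0]],[[0,0,0],[0,0,0]],[[0,0,0],[0,0,0]]]}' >/dev/null;python3 -c "
from h import *;pose()
from bench import cams
I=[]
for n in('scene','side'):
    c=cams.camera(n);np.savez('pics/%s2.npz'%n,**c);I.append(c['pixels'][130:330,130:380])
cv2.imwrite('pics/h2.png',cv2.resize(np.hstack(I),(800,320)))"
```

```text
t 3.98 p [ 0.5145 -0.3482  0.1694] yaw(y) 3.8 tool z [ 0.0011 -0.0016 -1.    ] F [-0.51 -0.49 -4.21] w 0.0137 g 40.0
t 6.15 p [0.5076 0.0215 0.1683] yaw(y) -6.87 tool z [-4.e-04 -2.e-04 -1.e+00] F [ 0.92 -0.35 -3.18] w 0.0134 g 40.0
```

View pics/h2.png

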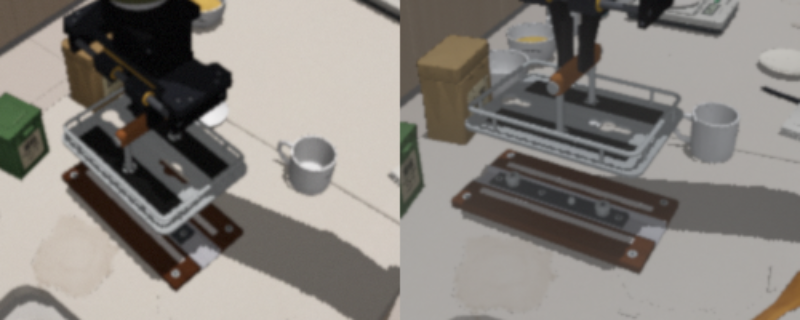

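Run:
```python
from h import *
for n in("scene","side"):
    c=dict(np.load('pics/%s2.npz'%n))
    u=np.stack(np.meshgrid(np.arange(512),np.arange(384)),-1).reshape(-1,2)
    P=cloud(c,u).reshape(384,512,3)
    b=(abs(P[...,0]-.508)<.13)&(abs(P[...,1]-.022)<.1)&(P[...,2]>.12)&(P[...,2]<.152)
    q=P[b];print(n,cv2.minAreaRect(q[:,:2].astype(np.float32)),len(q))
    pl=P[(abs(P[...,0]-.508)<.09)&(abs(P[...,1]-.022)<.06)&(P[...,2]>.115)&(P[...,2]<.138)]
    A=np.c_[pl[:,:2]-[.5076,.0215],np.ones(len(pl))];print(' plate plane',np.linalg.lstsq(A,pl[:,2],rcond=None)[0])
```

```text
scene ((0.5076068639755249, 0.020054690539836884), (0.14212925732135773, 0.2027817964553833), 82.74369812011719) 4973
 plate plane [2.29824726e-05 4.95014169e-03 1.28904863e-01]
side ((0.5081606507301331, 0.020552724599838257), (0.14323469996452332, 0.20144642889499664), 83.07066345214844) 5400
 plate plane [0.00101326 0.00019812 0.12843772]
```

```bash
python3 -m crank '{"steps": [[[0,0.08,-0.3],[0,0,0]],[[0,0,-0.5],[0,0,0]],[[0,0,-0.6],[0,0,0]],[[0,0,-0.6],[0,0,0]],[[0,0,-0.6],[0,0,0]],[[0,0,-0.5],[0,0,0]],[[0,0,-0.4],[0,0,0]],[[0,0,-0.3],[0,0,0]],[[0,0,0],[0,0,0]],[[0,0,0],[0,0,0]]]}'  >/dev/null; python3 -m crank '{"steps": [[[0,0,0],[0,0,0]],[[0,0,0],[0,0,0]],[[0,0,0],[0,0,0]]]}'>/dev/null; python3 -c "
from h import *;pose()
from bench import cams
I=[]
for n in('scene','side'):
    c=cams.camera(n);np.savez('pics/%s3.npz'%n,**c);I.append(c['pixels'][180:330,150:350])
cv2.imwrite('pics/h3.png',cv2.resize(np.hstack(I),(800,300),interpolation=cv2.INTER_CUBIC))"
```

```text
t 7.33 p [0.508  0.0246 0.0742] yaw(y) -6.79 tool z [ 1.2e-03 -1.0e-04 -1.0e+00] F [ 0.73 -0.32 -4.61] w 0.0133 g 40.0
```

View pics/h3.png

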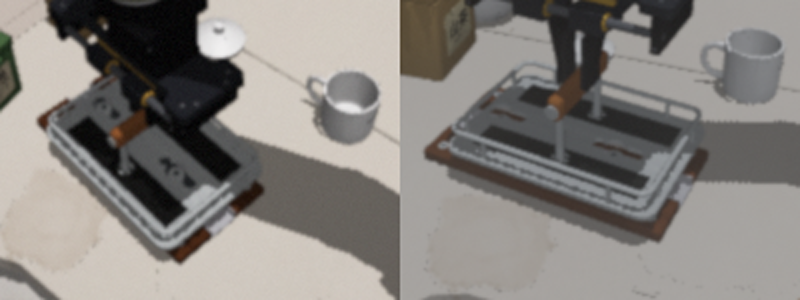

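```bash
for i in 1; do python3 -m crank '{"steps": [[[0,0,-0.1],[0,0,0]],[[0,0,-0.1],[0,0,0]],[[0,0,-0.1],[0,0,0]],[[0,0,0],[0,0,0]],[[0,0,0],[0,0,0]]]}' >/dev/null; python3 -c "from h import *;pose()";done; python3 -m crank '{"steps": [[[0,0,-0.08],[0,0,0]],[[0,0,0],[0,0,0]],[[0,0,0],[0,0,0]]]}' >/dev/null; python3 -c "from h import *;pose()"
```

```text
t 7.85 p [0.5076 0.0244 0.066 ] yaw(y) -6.78 tool z [ 1.e-04 -2.e-04 -1.e+00] F [-0.35 -1.8  -2.61] w 0.0134 g 40.0
t 8.1 p [0.5078 0.0243 0.064 ] yaw(y) -6.79 tool z [ 5.e-04 -2.e-04 -1.e+00] F [ 2.77 -0.92 -3.33] w 0.0134 g 40.1
```

```bash
python3 -m crank '{"steps": [[[0,0,-0.06],[0,0,0]],[[0,0,0],[0,0,0]],[[0,0,0],[0,0,0]]]}' >/dev/null; python3 -c "from h import *;pose()";  python3 -m crank '{"steps": [[[0,0,-0.06],[0,0,0]],[[0,0,0],[0,0,0]],[[0,0,0],[0,0,0]]]}' >/dev/null; python3 -c "from h import *;pose()"
```

```text
t 8.35 p [0.5077 0.0243 0.0625] yaw(y) -6.8 tool z [ 3.e-04 -2.e-04 -1.e+00] F [ 2.25 -1.78 -4.38] w 0.0137 g 40.0
t 8.6 p [0.5077 0.0245 0.061 ] yaw(y) -6.79 tool z [ 3.e-04 -1.e-04 -1.e+00] F [ 2.18 -3.44 -4.06] w 0.0134 g 40.1
```

```bash
python3 -m crank '{"steps": [[[0,-0.03,-0.06],[0,0,0]],[[0,0,0],[0,0,0]],[[0,0,0],[0,0,0]]]}' >/dev/null; python3 -c "from h import *;pose()";  python3 -m crank '{"steps": [[[0,0,-0.06],[0,0,0]],[[0,0,0],[0,0,0]],[[0,0,0],[0,0,0]]]}' >/dev/null; python3 -c "from h import *;pose()"
```

```text
t 8.85 p [0.5076 0.024  0.0595] yaw(y) -6.78 tool z [ 2.e-04  2.e-04 -1.e+00] F [ 1.78 -1.75 -3.06] w 0.0134 g 40.1
t 9.1 p [0.5075 0.024  0.058 ] yaw(y) -6.78 tool z [-1.e-04  2.e-04 -1.e+00] F [ 2.02 -1.33 -2.14] w 0.0134 g 40.0
```

```bash
python3 -m crank '{"steps": [[[0,0,-0.06],[0,0,0]],[[0,0,0],[0,0,0]],[[0,0,0],[0,0,0]]]}' >/dev/null; python3 -c "from h import *;pose()";  python3 -m crank '{"steps": [[[0,0,-0.04],[0,0,0]],[[0,0,0],[0,0,0]],[[0,0,0],[0,0,0]]]}' >/dev/null; python3 -c "from h import *;pose()"
```

```text
t 9.35 p [0.5071 0.0242 0.0563] yaw(y) -6.77 tool z [-8.e-04  3.e-04 -1.e+00] F [ 0.44  0.9  -1.53] w 0.0131 g 40.0
t 9.6 p [0.5074 0.0242 0.0559] yaw(y) -6.77 tool z [-3.e-04 -0.e+00 -1.e+00] F [-3.7   0.36  5.12] w 0.0134 g 40.0
```

```bash
python3 -m crank '{"steps": [[[0.1,-0.012,0.01],[0,0,0]],[[0.1,-0.012,0],[0,0,0]],[[0,0,0],[0,0,0]],[[0,0,0],[0,0,0]]]}' >/dev/null; python3 -c "from h import *;pose()";  python3 -m crank '{"steps": [[[0.1,-0.012,0],[0,0,0]],[[0.1,-0.012,0],[0,0,0]],[[0,0,0],[0,0,0]],[[0,0,0],[0,0,0]]]}' >/dev/null; python3 -c "from h import *;pose()"
```

```text
t 9.93 p [0.5131 0.0233 0.0559] yaw(y) -6.79 tool z [ 9.e-04  3.e-04 -1.e+00] F [1.15 1.01 1.38] w 0.0134 g 40.0
t 10.27 p [0.5181 0.0226 0.0559] yaw(y) -6.78 tool z [ 9.e-04  1.e-04 -1.e+00] F [0.23 0.71 1.54] w 0.0135 g 40.0
```

```bash
python3 -m crank '{"steps": [[[0.1,-0.012,0],[0,0,0]],[[0.1,-0.012,0],[0,0,0]],[[0.1,-0.012,0],[0,0,0]],[[0,0,0],[0,0,0]],[[0,0,0],[0,0,0]]]}' >/dev/null; python3 -c "from h import *;pose()";  python3 -m crank '{"steps": [[[0.08,-0.01,0],[0,0,0]],[[0,0,0],[0,0,0]],[[0,0,0],[0,0,0]]]}' >/dev/null; python3 -c "from h import *;pose()";  python3 -m crank '{"steps": [[[0.06,-0.007,0],[0,0,0]],[[0,0,0],[0,0,0]],[[0,0,0],[0,0,0]]]}' >/dev/null; python3 -c "from h import *;pose()"
```

```text
t 10.68 p [0.5254 0.0218 0.0559] yaw(y) -6.78 tool z [ 7.e-04  1.e-04 -1.e+00] F [-0.49 -0.11  2.  ] w 0.0136 g 40.0
t 10.93 p [0.5271 0.0215 0.0559] yaw(y) -6.78 tool z [ 1.e-04 -0.e+00 -1.e+00] F [-1.41  1.05  5.67] w 0.0136 g 40.0
t 11.18 p [0.5285 0.0214 0.0559] yaw(y) -6.78 tool z [-0. -0. -1.] F [-4.    0.99  5.57] w 0.0133 g 40.0
```

```bash
python3 -m crank '{"steps": [[[0.04,-0.005,0],[0,0,0]],[[0,0,0],[0,0,0]],[[0,0,0],[0,0,0]]]}' >/dev/null; python3 -c "from h import *;pose()";  python3 -m crank '{"steps": [[[0.04,-0.005,0],[0,0,0]],[[0,0,0],[0,0,0]],[[0,0,0],[0,0,0]]]}' >/dev/null; python3 -c "from h import *;pose()"
```

```text
t 11.43 p [0.5294 0.0213 0.0559] yaw(y) -6.78 tool z [-2.e-04 -0.e+00 -1.e+00] F [-3.03 -0.2   5.28] w 0.0135 g 40.0
t 11.68 p [0.5306 0.0211 0.0559] yaw(y) -6.78 tool z [ 3.e-04  0.e+00 -1.e+00] F [-1.79 -0.32  5.21] w 0.0135 g 40.0
```

```bash
python3 -m crank '{"steps": [[[0.04,-0.005,0],[0,0,0]],[[0,0,0],[0,0,0]],[[0,0,0],[0,0,0]]]}' >/dev/null; python3 -c "from h import *;pose()";  python3 -m crank '{"steps": [[[0.03,-0.004,0],[0,0,0]],[[0,0,0],[0,0,0]],[[0,0,0],[0,0,0]]]}' >/dev/null; python3 -c "
from h import *;pose()
from bench import cams
I=[]
for n in('scene','side'):
    c=cams.camera(n);np.savez('pics/%s4.npz'%n,**c);I.append(c['pixels'][200:310,160:300])
cv2.imwrite('pics/h4.png',cv2.resize(np.hstack(I),(800,314),interpolation=cv2.INTER_CUBIC))"
```

```text
t 11.93 p [0.5316 0.021  0.0559] yaw(y) -6.78 tool z [ 3.e-04  0.e+00 -1.e+00] F [-0.79  0.01  5.44] w 0.0135 g 40.0
t 12.18 p [0.5322 0.0209 0.0559] yaw(y) -6.78 tool z [-1.e-04 -0.e+00 -1.e+00] F [-2.74  0.47  6.49] w 0.0135 g 40.0
```

View pics/h4.png

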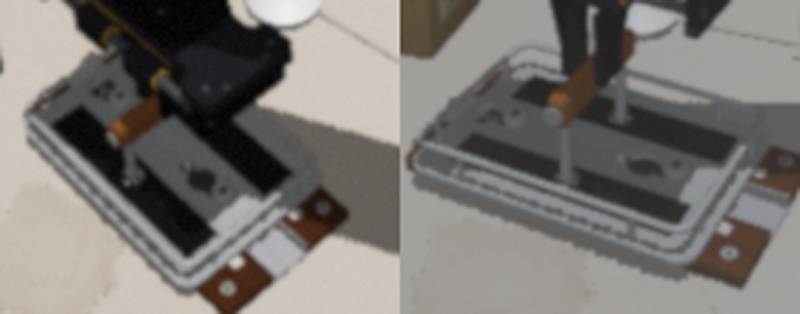

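```bash
python3 -m crank '{"steps": [[[0.03,-0.004,0],[0,0,0]],[[0,0,0],[0,0,0]],[[0,0,0],[0,0,0]]]}' >/dev/null; python3 -c "from h import *;pose()";  python3 -m crank '{"steps": [[[0.03,-0.004,0],[0,0,0]],[[0,0,0],[0,0,0]],[[0,0,0],[0,0,0]]]}' >/dev/null; python3 -c "from h import *;pose()"
```

```text
t 12.53 p [0.5329 0.0208 0.0559] yaw(y) -6.78 tool z [-3.e-04 -1.e-04 -1.e+00] F [-2.89  0.6   6.88] w 0.0133 g 40.0
t 12.78 p [0.5336 0.0207 0.0559] yaw(y) -6.78 tool z [-4.e-04 -0.e+00 -1.e+00] F [-3.36  0.21  6.54] w 0.0133 g 40.0
```

```bash
python3 -m crank '{"steps": [[[0.03,-0.004,0],[0,0,0]],[[0,0,0],[0,0,0]],[[0,0,0],[0,0,0]]]}' >/dev/null; python3 -c "from h import *;pose()";  python3 -m crank '{"steps": [[[0.03,-0.004,0],[0,0,0]],[[0,0,0],[0,0,0]],[[0,0,0],[0,0,0]]]}' >/dev/null; python3 -c "from h import *;pose()"
```

```text
t 13.03 p [0.5342 0.0207 0.0559] yaw(y) -6.77 tool z [-6.e-04 -1.e-04 -1.e+00] F [-4.08  0.62  6.14] w 0.0133 g 40.0
t 13.28 p [0.5343 0.0207 0.0559] yaw(y) -6.77 tool z [-1.9e-03 -2.0e-04 -1.0e+00] F [-7.37 -0.07  9.34] w 0.0133 g 40.0
```

```bash
python3 -m crank '{"steps": [[[0.02,-0.002,0],[0,0,0]],[[0,0,0],[0,0,0]],[[0,0,0],[0,0,0]]]}' >/dev/null; python3 -c "
from h import *;pose()
from bench import cams
I=[]
for n in('scene','side'):
    c=cams.camera(n);np.savez('pics/%s5.npz'%n,**c);I.append(c['pixels'][235:285,210:260] if n=='scene' else c['pixels'][235:275,220:270])
cv2.imwrite('pics/h5.png',np.hstack([cv2.resize(i,(400,400),interpolation=cv2.INTER_CUBIC) for i in I]))"
```

```text
t 13.53 p [0.5343 0.0206 0.0559] yaw(y) -6.77 tool z [-2.8e-03 -4.0e-04 -1.0e+00] F [-10.51   0.45  12.14] w 0.0136 g 40.0
```

View pics/h5.png

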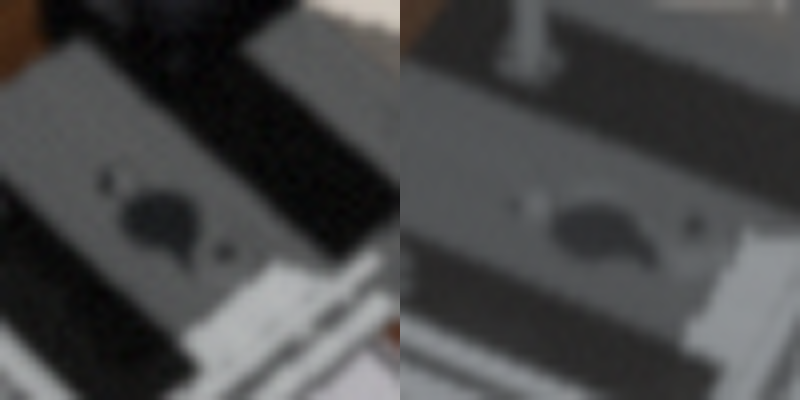

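```bash
python3 -m crank '{"steps": [[[-0.06,0.007,0.02],[0,0,0]],[[0,0,0],[0,0,0]],[[0,0,0],[0,0,0]]]}' >/dev/null; python3 -c "from h import *;pose()"; python3 -m crank '{"steps": [[[-0.08,0.01,0],[0,0,0]],[[0,0,0],[0,0,0]],[[0,0,0],[0,0,0]]]}' >/dev/null; python3 -c "from h import *;pose()"; python3 -m crank '{"steps": [[[-0.03,0.004,0],[0,0,0]],[[0,0,0],[0,0,0]],[[0,0,0],[0,0,0]]]}' >/dev/null; python3 -c "from h import *;pose()"
```

```text
t 13.88 p [0.534  0.0205 0.0559] yaw(y) -6.79 tool z [-4.e-04 -0.e+00 -1.e+00] F [-1.16  0.66 -1.24] w 0.0133 g 40.0
t 14.13 p [0.5321 0.0207 0.056 ] yaw(y) -6.79 tool z [-3.e-04 -0.e+00 -1.e+00] F [-0.62 -0.12 -3.9 ] w 0.0133 g 40.0
t 14.38 p [0.5317 0.0209 0.0564] yaw(y) -6.79 tool z [ 5.e-04 -0.e+00 -1.e+00] F [ 1.51  0.01 -3.32] w 0.0137 g 40.0
```

```bash
python3 -m crank '{"steps": [[[-0.03,0.004,-0.01],[0,0,0]],[[0,0,0],[0,0,0]],[[0,0,0],[0,0,0]]]}' >/dev/null; python3 -c "from h import *;pose()"; python3 -m crank '{"steps": [[[-0.03,0.004,0],[0,0,0]],[[0,0,0],[0,0,0]],[[0,0,0],[0,0,0]]]}' >/dev/null; python3 -c "from h import *;pose()"
```

```text
t 14.63 p [0.5315 0.0209 0.0565] yaw(y) -6.79 tool z [ 0.0016 -0.     -1.    ] F [ 3.07 -0.88 -1.22] w 0.0134 g 40.0
t 14.88 p [0.5312 0.021  0.0567] yaw(y) -6.79 tool z [ 0.0026 -0.     -1.    ] F [ 5.87 -1.02 -0.92] w 0.0137 g 40.0
```

```bash
python3 -m crank '{"steps": [[[0.08,-0.01,-0.02],[0,0,0]],[[0.06,-0.007,0],[0,0,0]],[[0.04,-0.004,0],[0,0,0]],[[0,0,0],[0,0,0]],[[0,0,0],[0,0,0]]]}' >/dev/null; python3 -c "from h import *;pose()"
```

```text
t 15.3 p [0.534  0.0209 0.0559] yaw(y) -6.77 tool z [-1.4e-03 -1.0e-04 -1.0e+00] F [-2.6  -0.41  5.66] w 0.0136 g 40.0
```

Home again. Release evenly, rise straight up, and check.

```bash
python3 -m crank '{"steps": [[[0,0,0],[0,0,0]],[[0,0,0],[0,0,0]],[[0,0,0],[0,0,0]],[[0,0,0],[0,0,0]],[[0,0,0],[0,0,0]],[[0,0,0],[0,0,0]],[[0,0,0],[0,0,0]],[[0,0,0],[0,0,0]]]}' 50 20 >/dev/null; python3 -c "from h import *;pose()"; python3 -m crank '{"steps": [[[0,0,0.2],[0,0,0]],[[0,0,0.5],[0,0,0]],[[0,0,0.7],[0,0,0]],[[0,0,0.7],[0,0,0]],[[0,0,0.7],[0,0,0]],[[0,0,0.7],[0,0,0]],[[0,0,0.7],[0,0,0]],[[0,0,0.7],[0,0,0]],[[0,0,0.5],[0,0,0]],[[0,0,0],[0,0,0]]]}' >/dev/null; python3 -m crank '{"steps": [[[-0.6,0,0.3],[0,0,0]],[[-0.6,0,0.3],[0,0,0]],[[0,0,0],[0,0,0]],[[0,0,0],[0,0,0]],[[0,0,0],[0,0,0]],[[0,0,0],[0,0,0]]]}' >/dev/null
python3 - <<'E'
from h import *;pose()
from bench import cams
C={n:cams.camera(n) for n in('wrist','scene','side')}
c=C['scene'];w=C['wrist']['pixels']
I=[cv2.resize(w,(440,330)),cv2.resize(c['pixels'][205:300,165:285],(360,330),interpolation=cv2.INTER_CUBIC)]
cv2.imwrite('pics/h6.png',np.hstack(I))
for n in('scene','side'):
    c=C[n];u=np.stack(np.meshgrid(np.arange(512),np.arange(384)),-1).reshape(-1,2);P=cloud(c,u)
    b=P[(abs(P[:,0]-.532)<.13)&(abs(P[:,1]-.02)<.1)&(P[:,2]>.026)&(P[:,2]<.04)];print(n,cv2.minAreaRect(b[:,:2].astype(np.float32)))
E
```

```text
t 15.97 p [0.5346 0.0206 0.0556] yaw(y) -6.79 tool z [ 0.  0. -1.] F [ 0.61  0.21 -0.35] w 0.049 g 0.0
t 17.3 p [0.5047 0.0205 0.205 ] yaw(y) -6.79 tool z [-6.e-04  2.e-04 -1.e+00] F [0.74 0.22 0.15] w 0.0498 g 0.0
scene ((0.533122181892395, 0.01997554302215576), (0.13356412947177887, 0.19369050860404968), 83.35404968261719)
side ((0.5338668823242188, 0.0204172320663929), (0.13417191803455353, 0.19298870861530304), 83.12469482421875)
```

View pics/h6.png

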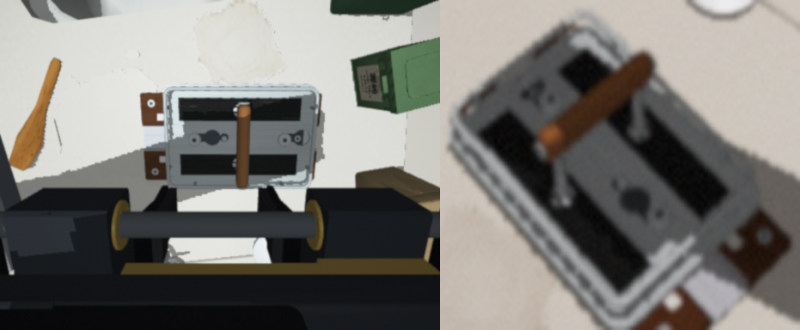

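```bash
python3 -c "
from bench import ticket
print(ticket.close_job())"
```

```text
the job is handed in; nothing more can be done
None
```

The carrier lies flat on the dock, slid home to the slot ends and released; a 6 N pull-back test moved it only about 3 mm before it held, the button shows up through its hole, and the job is handed in at about 17 s.

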